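Load the viewing case and shut its sliding window

TASK

Slide open the top window of the viewing case, load the taller of the two specimen blocks from the rack, and slide the window fully shut again. The block must stand upright in the middle of the compartment, its two broad faces square to the clear front and back panes; lower it gently to the floor, do not drop it in, and leave the other specimen and the jars and flask where they are.

Things in the scene. Friction and masses are not known exactly. Their poses are not given: they have to be found in the camera images.
- case: White viewing case, fixed, 140 mm (its x) by 200 (its y); origin: centre of its underside, z up. Its -y part is the loading compartment (see floor), wall tops 82 mm above the worktop, clear panes 10 mm thick as front and back (across x). The +y part (y -12 to 100) is a solid lamp housing 82 mm high, where the open window parks. Track rails 6 mm thick along y at x = +-67, tops at 96 mm.
- door (a joint): The sliding top window, in m: 0 fully shut (over the compartment, at its stop), 0.100 fully open (over the lamp housing, at its stop); opens towards the case's +y. It stays where it is left; friction about 2 N. Starts 0 to 20 mm open. Clear panel 126 (x) by 92 mm (y) in an aluminium frame, top face 88 mm above the worktop.
- handle (a point): Top centre of the window's handle, moving with it, 126 mm above the worktop. The handle is an upright black fin on the middle of the panel: 70 mm long along the case's x, 12 mm thick along the case's y, standing 38 mm above the panel's top face. Axes as the case's.
- floor (a point): Centre of the compartment's floor, 8 mm above the worktop, 54 mm from the case's origin towards -y; axes as the case's. The block goes here, its y along the case's y. The compartment is 120 mm along x by 80 along y inside, 74 deep, black floor: no room for fingers at the block's ends, only beside its broad faces (46 mm each side).
- block: The taller specimen block: an insect cast in clear resin with a white base layer, 28 mm (its x) by 66 (its y) by 60 high (its z), 0.09 to 0.18 kg. Origin: centre of its underside. The broad faces look along its x. In the rack only its two ends (across y) can be taken, as the stall walls cover its broad faces. Both ways round are alike.
- rack: Grey rack fixed to the worktop: base plate 100 (its x) by 90 mm (its y), 6 thick; origin: centre of its underside. Three upright walls 5 mm thick, 50 long (along y), tops 68 mm above the worktop, at x = -41, 0, 41 make two stalls 36 mm wide, open at ends and top. A specimen block stands in each, long side along y; which is where varies. The worktop between rack and case is free.
- short_block: The shorter specimen block, not to be moved: the same make, 28 by 66 mm, but 40 mm high. Origin at the centre of its underside.
- jar: Bystander: green glass jar with a brass lid, 72 mm across, 110 mm high; origin at the centre of its underside.
- flask: Bystander: glass conical flask, 84 mm across the foot, 124 mm high; origin at the centre of its underside.
- pen_jar: Bystander: glass jar with pens in it, 80 mm across, 145 mm high with the pens; origin at the centre of its underside.

How it is judged:
On the way, in this order (a step that is already met when the one before it is completed fails the run):
1. the window is slid open by 70 mm or more (value of joint door above 0.07 m), for 0.1 s.
2. the taller block stands released on the compartment floor, upright, in the middle and square (x of block in the frame of floor between -0.03 and 0.03 m and y of block in the frame of floor between -0.015 and 0.015 m and z of block in the frame of floor between -0.005 and 0.005 m and angle between block's own z axis and vertical below 0.1 rad and angle between the y axis of block and the y axis of case, either way round below 0.25 rad and contact force between the fingers and block below 0.1 N), for 0.2 s.
At the end, for the whole second after the job is handed in: Window shut within 4 mm; taller block released and still on the compartment floor, upright within 0.1 rad, long side along the case's y within 0.25 rad, centre within 30 mm (x) and 15 mm (y) of the floor's centre; the four bystanders within 20 mm of where they were (all of step 2 and value of joint door below 0.004 m and linear speed of block below 0.02 m/s and distance of each of short_block, jar, flask, pen_jar from where it was at the start of the episode below 0.02 m); the robot touches nothing.
It fails at once if a bystander is moved by more than 20 mm or tipped over (distance of any of short_block, jar, flask, pen_jar from where it was at the start of the episode above 0.02 m or angle between any of short_block, jar, flask, pen_jar's own z axis and vertical above 0.4 rad).
It fails at once if the block is dropped into the compartment (falls free of the fingers faster than 0.4 m/s, about 8 mm) (x of block in the frame of floor between -0.06 and 0.06 m and y of block in the frame of floor between -0.045 and 0.045 m and z of block in the frame of floor below 0.08 m and linear speed of block above 0.4 m/s and contact force between the fingers and block below 0.05 N).
It also fails if it takes over 72 s, if anything falls off the work surface, if the arm or the gripper's body presses on something with over 40 N, if the wrist force passes 120 N, or if a joint passes its speed limit or range.

ROBOT

A 6-joint arm with a two-finger parallel gripper is mounted at the origin on the work surface. World frame = base frame: x ahead of the robot, y to its left, z up, the work surface at z = 0. Lengths are in m, angles in rad, forces in N, time in s.
With the tool pointing down it reaches from about 0.3 to 0.775 m from the base axis. Payload 14.6 kg.
Tool frame: the origin (TCP) lies on the centre line of the jaws, within the pads' length; the fingertips stand 19 mm ahead of it and the grasp point (between the pads) is the TCP; y points along the fingers, x is the direction in which the jaws open and shut, and the axes are right-handed (so a half turn about y gives the same grasp; the last joint's range is limited). The gripper opens to 94 mm and grips with 3 to 60 N. Pads are 16 mm wide; open, the fingers measure 119 mm over their backs; the gripper's body (75 mm by 177 mm) begins 78 mm behind the grasp point.
Start: joints at [1.135, 0.3, 1.521, -0, 1.321, -0.067], TCP at [0.198, 0.513, 0.224] pointing down, gripper open.
Joint ranges: [-3.03, 3.03], [-0.79, 2.21], [0.23, 2.52], [-1.04, 4.18], [0, 3.07], [-2.55, 2.55]. Speed limits (rad/s): [2.22, 2.22, 2.57, 3.14, 3.14, 3.14].

INTERFACE

Orientations are given as [roll, pitch, yaw] about the fixed x, y, z axes, in that order (R = Rz(yaw) Ry(pitch) Rx(roll)).
In Python, from station import ctrl, optics gives the robot as it stands.
- The arm moves only by the tool jog_arm, never from a script. Its argument "targets" is a list of rows, each a list of 3 entries, a list of its own where there are three numbers: the finger opening in cm, from 0 to 9.4, then the shift along the tool's x, y, z in cm, then the turn about the tool's y in rad. A call has 1 to 10 rows; each row is the pose to reach, as a shift and turn from the pose commanded when the call began, along the tool's axes at that moment; what a row does not reach only later rows make up. A row lasts 1/10 s, in which the tool goes at most 50 mm and 8.59 degrees, less where a joint would pass 70% of its speed; a pose out of reach is approached as far as the arm can. A call with a gripper value outside its range is refused whole. The fingers move at their own pace and stop on an object; "grip_force" is the grip in N (left out, the last holds). Time passes only in rows, so rows that repeat a pose let the fingers close. It gives the time, the measured TCP pose, the force and the opening at its end, in the units of the state.
- ctrl.get_obs(): the state, without advancing time (a new reading comes with each control period).
- optics.camera(name): name is "scene" or "top"; returns a dict with "img" (384x512x3 uint8, red, green, blue), "range_z" (384x512 float32, m along the optical axis (not along the pixel's ray), 0 where there is no reading), "camera_matrix" (3x3 intrinsics, pixels), "k1" (the pictures are not rectified: a ray, as slopes to the right and down, at radius r is drawn at 1 + k1 r^2 times it, then the intrinsics apply), "world_to_cam" (4x4, takes a point from world to camera coordinates). Camera axes: x right, y up, looking along -z (the intrinsics and any distortion apply to the point x, -y, -z); pixel columns grow to the right and rows downward; lengths in m; the calibration is good to about 2 mm. A picture is of the moment at which its call begins.
- ctrl.hand_in(): hands the job in, once; it reports no verdict.
The state is a dict: "time_s": time; "qpos": joint angles; "joint_vel": joint speeds; "tau": joint torques, N m; "ee_pos": TCP position; "eef_rot": TCP orientation; "force": force on the tool from outside, world axes, zero at the start; "moment": the same for the moment, N m; "grip_width": finger opening in m.
Only numpy, scipy, OpenCV 4.12 (cv2) and the standard library are available. Lean on these libraries where they do the work, as an engineer would, in place of code of your own. Each camera call takes 0.05 s, during which the arm holds its last target. There are 200 camera calls.

## Working session

There is one attempt and no reset: what is moved stays moved. The work goes in short steps, Python scripts to look and compute and a tool call to move; the robot and the scene stay as the last step left them, time stands still between calls to the robot, and variables do not carry over. Pictures are saved under pics/ and viewed, about 8 in all and at most 12, crops included, and the job is handed in when it is done.

Besides the shell and the picture viewer there is one more tool, called after "Emit:" by a JSON object that holds its "api" and its "payload", one argument or row to a line. jog_arm: Moves the arm, as the interface text tells. Its arguments: {"type":"object","properties":{"targets":{"type":"array","items":{"type":"array"}},"grip_force":{"type":"number"}},"required":["targets"]}

```bash
mkdir -p pics; ls; python3 - <<'E'
from station import ctrl, optics
import cv2,numpy as np
o=ctrl.get_obs(); print(o)
for n in("scene","top"):
    c=optics.camera(n); np.savez(n+".npz",**c); cv2.imwrite(f"pics/{n}0.png",c["img"][:,:,::-1])
    print(n,c["camera_matrix"],c["k1"],c["world_to_cam"])
E
```

```text
pics
{'time_s': 0.0, 'qpos': array([ 1.13539089e+00,  3.00458210e-01,  1.52158949e+00, -1.97339302e-05,
        1.32070661e+00, -6.65820129e-02]), 'joint_vel': array([-1.41668313e-04,  1.32240559e-03,  1.62285786e-04, -1.94689178e-03,
       -1.21808485e-03,  4.22104555e-05]), 'tau': array([-2.60705401e-04, -5.31807518e+01, -3.52745819e+01,  7.08202645e-02,
        2.43411079e-02, -1.21746898e-04]), 'ee_pos': array([0.1981788 , 0.51279039, 0.22388984]), 'eef_rot': array([-1.57073811e+00,  1.16035139e-03,  1.20197783e+00]), 'force': array([0.66220003, 0.46042087, 0.13001071]), 'moment': array([0.01139459, 0.00198032, 0.01341058]), 'grip_width': 0.09399619339133464}
scene [[421.01924529   0.         259.73512764]
 [  0.         421.01924529 193.39367076]
 [  0.           0.           1.        ]] -0.046714970233824336 [[ 0.87479654  0.48441686  0.00844521 -0.58046542]
 [-0.3104527   0.54708631  0.77737744  0.01793986]
 [ 0.37195448 -0.68266893  0.62897774 -1.31792627]
 [ 0.          0.          0.          1.        ]]
top [[393.11829588   0.         256.21163095]
 [  0.         393.11829588 193.23321449]
 [  0.           0.           1.        ]] 0.028708453717513814 [[-0.03378784 -0.99941863  0.00455809  0.13617969]
 [ 0.97465422 -0.03194075  0.2214248  -0.61830882]
 [-0.22115048  0.01192403  0.9751668  -1.28813567]
 [ 0.          0.          0.          1.        ]]
```

View pics/scene0.png

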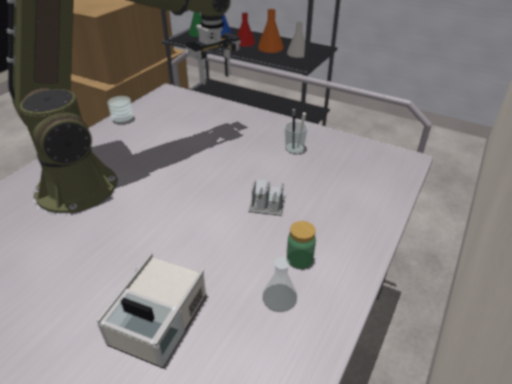

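View pics/top0.png

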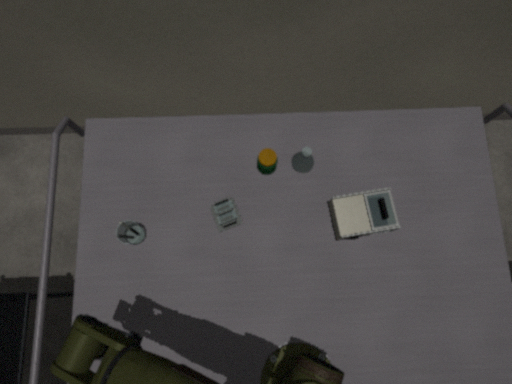

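The top view shows the case near (365,213), with its compartment on the right and the black fin at (382,208). The rack is at (225,213), and the jar, flask and pen jar stand around it. In the scene view the rack is at (267,197) and the case at (155,308).

```bash
cat > h.py <<'E'
import numpy as np, cv2
def load(n): return dict(np.load(n+".npz"))
def proj(c,P):
    q=(c["world_to_cam"]@np.c_[np.atleast_2d(P),np.ones(len(np.atleast_2d(P)))].T)[:3]
    s=np.array([q[0],-q[1]])/-q[2]; s=s*(1+c["k1"]*(s**2).sum(0))
    K=c["camera_matrix"]; return (s*K[0,0]).T+K[:2,2]
def rays(c,uv):
    d=(np.atleast_2d(uv)-c["camera_matrix"][:2,2])/c["camera_matrix"][0,0]; s=d.copy()
    for _ in range(8): s=d/(1+c["k1"]*(s**2).sum(1,keepdims=True))
    W=c["world_to_cam"]; R=W[:3,:3]
    return -R.T@W[:3,3], np.c_[s[:,0],-s[:,1],-np.ones(len(s))]@R
def onplane(c,uv,z):
    o,d=rays(c,uv); return o+d*((z-o[2])/d[:,2])[:,None]
def cloud(c):
    H,Wd=c["range_z"].shape; uv=np.stack(np.meshgrid(np.arange(Wd),np.arange(H)),-1).reshape(-1,2).astype(float)
    o,d=rays(c,uv); return (o+d*c["range_z"].reshape(-1,1)).reshape(H,Wd,3)
E
python3 - <<'E'
from h import *
T=load("top");S=load("scene")
a=cv2.resize(T["img"][180:248,320:410],None,fx=8,fy=8,interpolation=cv2.INTER_CUBIC)[:,:,::-1]
cv2.imwrite("pics/case_top.png",a)
r=cv2.resize(T["img"][190:235,205:247],None,fx=9,fy=9,interpolation=cv2.INTER_CUBIC)
s=cv2.resize(S["img"][172:222,240:292],None,fx=8,fy=8,interpolation=cv2.INTER_CUBIC)
s=cv2.copyMakeBorder(s,0,405-400,0,0,cv2.BORDER_CONSTANT)
cv2.imwrite("pics/rack.png",np.hstack([r,s])[:,:,::-1])
for n,c in(("top",T),("scene",S)):
    P=cloud(c);z=P[...,2]; ok=c["range_z"]>0
    tab=ok&(abs(z)<.02)&(P[...,0]>.3)&(P[...,0]<.8)&(abs(P[...,1])<.4)
    print(n,"table z",np.median(z[tab]),z[tab].std())
    for nm,lo,hi,box in (("housing",.07,.094,(0.3,.8,-.5,-.02)),("rack hi",.045,.08,(.3,.8,.1,.45)),("fin",.11,.14,(.3,.6,-.5,-.1)),):
        m=ok&(z>lo)&(z<hi)&(P[...,0]>box[0])&(P[...,0]<box[1])&(P[...,1]>box[2])&(P[...,1]<box[3])
        q=P[m]; 
        if len(q)>3: print(nm,len(q),q.mean(0).round(4),cv2.minAreaRect((q[:,:2]*1000).astype(np.float32)))
E
```

```text
top table z -0.0002764178627755465 0.003191903614405777
housing 2262 [ 0.5428 -0.2383  0.0843] ((628.0905151367188, -210.43780517578125), (374.1641540527344, 225.5155792236328), 22.24819564819336)
rack hi 372 [0.5628 0.2192 0.0605] ((638.2410888671875, 190.06954956054688), (92.447265625, 260.77154541015625), 65.49852752685547)
fin 106 [ 0.5471 -0.2991  0.1236] ((547.3844604492188, -300.38507080078125), (67.92056274414062, 13.154751777648926), 7.806759357452393)
scene table z 0.0005331373220213709 0.0026062819309912505
housing 4881 [ 0.5526 -0.2525  0.085 ] ((630.1942138671875, -217.83029174804688), (372.2864685058594, 222.46737670898438), 20.02960777282715)
rack hi 452 [0.5603 0.2173 0.0584] ((563.036376953125, 224.38970947265625), (87.2869644165039, 70.99595642089844), 19.266281127929688)
fin 322 [ 0.5504 -0.3039  0.1224] ((547.9095458984375, -302.1343688964844), (71.23851013183594, 13.405317306518555), 8.337907791137695)
```

View pics/case_top.png

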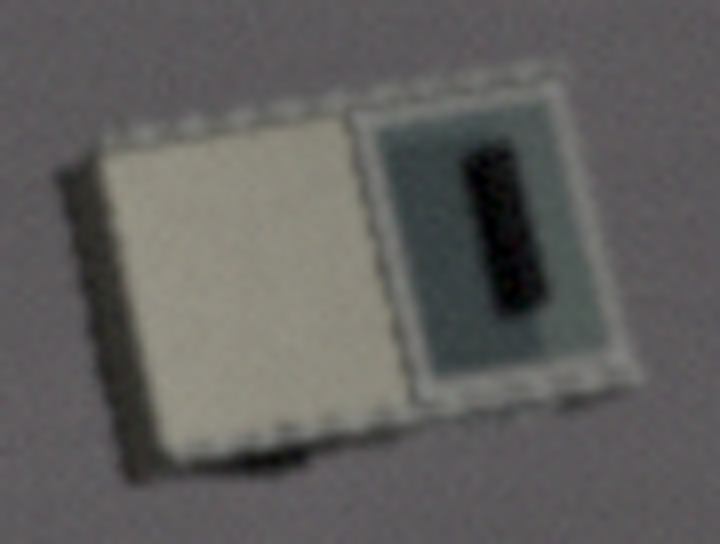

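View pics/rack.png

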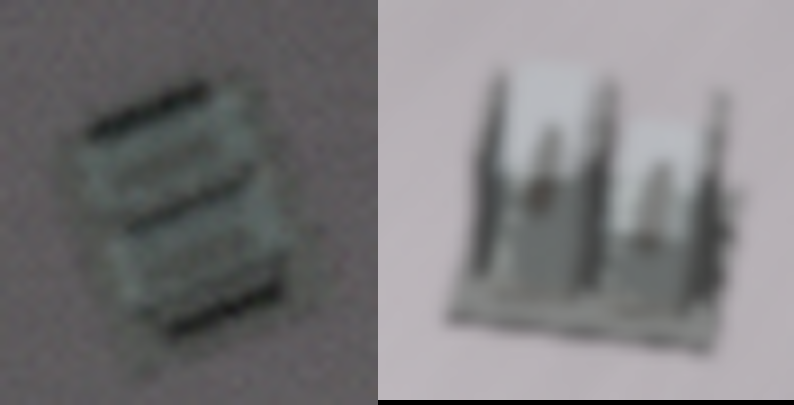

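The case crop shows the housing on the left, the window on the right and the fin centred near crop (505,228), with the case turned about 8°. In the rack crop the scene half shows the taller block in the left stall (lower world x) and the shorter one in the right stall.

```bash
python3 - <<'E'
from h import *
T=load("top");S=load("scene")
for n,c in(("top",T),("scene",S)):
    P=cloud(c);z=P[...,2]; ok=c["range_z"]>0
    def blob(cx,cy,r,lo,hi):
        return P[ok&(z>lo)&(z<hi)&(np.hypot(P[...,0]-cx,P[...,1]-cy)<r)]
    for nm,a in (("case",(.545,-.255,.14,.065,.105)),("rack>10",(.56,.22,.08,.012,.09)),("tops55-75",(.56,.22,.07,.05,.075)),("mid",(.56,.22,.07,.034,.05)),("fin",(.547,-.3,.06,.11,.14))):
        q=blob(*a); r=cv2.minAreaRect((q[:,:2]*1000).astype(np.float32)); print(n,nm,len(q),np.round(r[0],1),np.round(r[1],1),round(r[2],1))
    img=c["img"].astype(int); 
    # fin by black mask, cast on z=.126 top
    sel=(img.sum(2)<90)&(np.hypot(P[...,0]-.547,P[...,1]+.3)<.06)
    yx=np.argwhere(sel)[:,::-1].astype(float); q=onplane(c,yx,.126)[:,:2]*1000
    print(n,"fin black",len(q),cv2.minAreaRect(q.astype(np.float32)))
# heights along rack's x axis, scene+top depth
for n,c in(("scene",S),("top",T)):
    P=cloud(c).reshape(-1,3)
    a=np.deg2rad(18); ex=np.array([np.cos(a),np.sin(a)])
    q=P[(np.hypot(P[:,0]-.563,P[:,1]-.222)<.06)]
    u=(q[:,:2]-[.563,.222])@ex; v=(q[:,:2]-[.563,.222])@[-ex[1],ex[0]]
    for l in np.arange(-.055,.056,.005):
        m=(abs(u-l)<.0025)&(abs(v)<.02)
        if m.sum(): print(n,round(l*1000),m.sum(),(np.percentile(q[m,2],[10,50,90])*1000).round())
# housing top corners, top view, hand picked from crop /8 + offset
h=np.array([[105,155],[345,110],[410,405],[170,465]])/8-.44+[320,180]
print(onplane(T,h,.082).round(4))
w=np.array([[350,105],[570,70],[640,380],[425,405]])/8-.44+[320,180]
print(onplane(T,w,.09).round(4))
E
```

```text
top case 2438 [ 536.3 -248.4] [149.6 202.3] 8.2
top rack>10 495 [560.8 227.3] [89.9 85.1] 25.9
top tops55-75 276 [563.1 225.2] [88.  65.6] 20.5
top mid 190 [561.3 223.1] [83.4 65.4] 18.4
top fin 106 [ 547.4 -300.4] [67.9 13.2] 7.8
top fin black 114 ((545.2830200195312, -294.32568359375), (64.75434112548828, 19.229368209838867), 7.791543960571289)
scene case 5469 [ 536.5 -250.2] [152.4 201.9] 8.4
scene rack>10 751 [563.6 222.9] [87.5 74. ] 19.1
scene tops55-75 304 [562.7 224.8] [87.3 70.2] 19.6
scene mid 271 [563.7 223.2] [86.6 69.7] 19.2
scene fin 322 [ 547.9 -302.1] [71.2 13.4] 8.3
scene fin black 236 ((560.6155395507812, -311.1934814453125), (74.591064453125, 19.147008895874023), 7.782191276550293)
scene -55 11 [-1. -0.  2.]
scene -50 10 [-1.  3.  5.]
scene -45 4 [ 9. 18. 55.]
scene -40 33 [25. 59. 69.]
scene -35 12 [ 9. 49. 68.]
scene -30 16 [65. 67. 69.]
scene -25 11 [65. 66. 69.]
scene -20 16 [66. 66. 68.]
scene -15 15 [65. 67. 69.]
scene -10 12 [66. 67. 68.]
scene -5 30 [11. 50. 67.]
scene 0 27 [17. 58. 69.]
scene 5 33 [ 9. 37. 66.]
scene 10 15 [44. 46. 48.]
scene 15 12 [45. 46
[... 241 characters left out ...]
op -50 16 [-2. -0.  5.]
top -45 26 [ 3.  9. 50.]
top -40 39 [13. 51. 67.]
top -35 17 [42. 55. 64.]
top -30 17 [61. 65. 67.]
top -25 15 [61. 64. 72.]
top -20 19 [61. 65. 68.]
top -15 17 [63. 65. 69.]
top -10 16 [62. 66. 69.]
top -5 8 [61. 64. 69.]
top 0 28 [48. 65. 69.]
top 5 2 [67. 68. 70.]
top 10 16 [41. 45. 49.]
top 15 16 [44. 45. 48.]
top 20 17 [43. 46. 49.]
top 25 16 [42. 45. 50.]
top 30 15 [42. 45. 48.]
top 35 12 [42. 45. 47.]
top 40 34 [38. 55. 70.]
top 45 8 [62. 66. 68.]
[[ 0.5911 -0.144   0.082 ]
 [ 0.6074 -0.2478  0.082 ]
 [ 0.4804 -0.2629  0.082 ]
 [ 0.4586 -0.1608  0.082 ]]
[[ 0.6077 -0.2478  0.09  ]
 [ 0.6199 -0.3423  0.09  ]
 [ 0.4869 -0.3567  0.09  ]
 [ 0.4793 -0.2667  0.09  ]]
```

```bash
cat > go.py <<'E'
import sys,numpy as np
from station import ctrl
from scipy.spatial.transform import Rotation as R
x,y,z,yaw=map(float,sys.argv[1:5]); o=ctrl.get_obs()
M=R.from_euler("xyz",o["eef_rot"]).as_matrix(); p=np.array(o["ee_pos"])
cur=np.arctan2(M[1,0],M[0,0])
print("t",round(o["time_s"],2),"pos",p.round(4),"yaw",cur.round(3),"w",round(o["grip_width"],4),"F",np.round(o["force"],1))
print("shift cm",(M.T@(np.array([x,y,z])-p)*100).round(2),"turn",round(-(yaw-cur),3))
E
python3 go.py 0.5476 -0.301 0.2 1.714
```

```text
t 0.1 pos [0.1982 0.5128 0.2239] yaw 1.202 w 0.094 F [-0.7  0.1 -0. ]
shift cm [-63.31   2.45 -61.93] turn -0.512
```

Emit:
{"api": "jog_arm", "payload": {
  "targets": [
    [6, [-63.3, 1, -61.9], -0.51],
    [6, [-63.3, 1, -61.9], -0.51],
    [6, [-63.3, 1, -61.9], -0.51],
    [6, [-63.3, 1, -61.9], -0.51],
    [6, [-63.3, 1, -61.9], -0.51],
    [6, [-63.3, 1, -61.9], -0.51],
    [6, [-63.3, 1, -61.9], -0.51],
    [6, [-63.3, 1, -61.9], -0.51],
    [6, [-63.3, 1, -61.9], -0.51],
    [6, [-63.3, 1, -61.9], -0.51]
  ]
}}

```text
time_s: 1.1
ee_pos: [0.3929, 0.0584, 0.219]
eef_rot: [-1.571, -0.0, 1.712]
force: [0.6, 1.3, -0.2]
grip_width: 0.06
```

```bash
python3 go.py 0.5476 -0.301 0.2 1.714
```

```text
t 1.1 pos [0.3929 0.0584 0.219 ] yaw 1.712 w 0.06 F [ 0.6  1.3 -0.2]
shift cm [-37.76   1.91 -10.25] turn -0.002
```

Emit:
{"api": "jog_arm", "payload": {
  "targets": [
    [6, [-37.7, 1.9, -10.2], 0],
    [6, [-37.7, 1.9, -10.2], 0],
    [6, [-37.7, 1.9, -10.2], 0],
    [6, [-37.7, 1.9, -10.2], 0],
    [6, [-37.7, 1.9, -10.2], 0],
    [6, [-37.7, 1.9, -10.2], 0],
    [6, [-37.7, 1.9, -10.2], 0],
    [6, [-37.7, 1.9, -10.2], 0],
    [6, [-37.7, 1.9, -10.2], 0],
    [6, [-37.7, 1.9, -10.2], 0]
  ]
}}

```text
time_s: 2.1
ee_pos: [0.5464, -0.2985, 0.1989]
eef_rot: [-1.569, -0.001, 1.711]
force: [-0.8, 0.7, 0.1]
grip_width: 0.0601
```

```bash
python3 go.py 0.5476 -0.301 0.115 1.714
```

```text
t 2.1 pos [ 0.5464 -0.2985  0.1989] yaw 1.711 w 0.0601 F [-0.8  0.7  0.1]
shift cm [-0.27  8.39 -0.1 ] turn -0.003
```

Emit:
{"api": "jog_arm", "payload": {
  "targets": [
    [6, [0, 4, 0], 0],
    [6, [0, 7, 0], 0],
    [6, [0, 8.4, 0], 0],
    [6, [0, 8.4, 0], 0],
    [0, [0, 8.4, 0], 0],
    [0, [0, 8.4, 0], 0],
    [0, [0, 8.4, 0], 0],
    [0, [0, 8.4, 0], 0],
    [0, [0, 8.4, 0], 0],
    [0, [0, 8.4, 0], 0]
  ],
  "grip_force": 15
}}

```text
time_s: 3.1
ee_pos: [0.5469, -0.2986, 0.1162]
eef_rot: [-1.571, 0.001, 1.712]
force: [0.4, -2.5, 0.6]
grip_width: 0.0152
```

```bash
python3 go.py 0.5476 -0.301 0.115 1.714
```

```text
t 3.1 pos [ 0.5469 -0.2986  0.1162] yaw 1.712 w 0.0152 F [ 0.4 -2.5  0.6]
shift cm [-0.25  0.12 -0.04] turn -0.002
```

Emit:
{"api": "jog_arm", "payload": {
  "targets": [
    [0, [0, 0, 0], 0],
    [0, [0, 0, 0], 0],
    [0, [1.2, 0, 0], 0],
    [0, [2.4, 0, 0], 0],
    [0, [3.6, 0, 0], 0],
    [0, [4.8, 0, 0], 0],
    [0, [6.0, 0, 0], 0],
    [0, [7.2, 0, 0], 0],
    [0, [8.4, 0, 0], 0],
    [0, [9.4, 0, 0], 0]
  ]
}}

```text
time_s: 4.1
ee_pos: [0.5338, -0.2041, 0.1162]
eef_rot: [-1.572, 0.0, 1.712]
force: [7.7, -1.3, 0.1]
grip_width: 0.0121
```

Emit:
{"api": "jog_arm", "payload": {
  "targets": [
    [0, [0, 0, 0], 0],
    [0, [0.2, 0, 0], 0],
    [0, [0.2, 0, 0], 0]
  ]
}}

```text
time_s: 4.4
ee_pos: [0.5337, -0.2034, 0.1162]
eef_rot: [-1.572, 0.002, 1.712]
force: [7.5, -7.7, -0.9]
grip_width: 0.0121
```

```bash
python3 go.py 0.5466 -0.301 0.115 1.714;python3 - <<'E'
from station import optics
import cv2
c=optics.camera("scene"); import numpy as np
cv2.imwrite("pics/open.png",cv2.resize(c["img"][190:384,60:300],None,fx=3,fy=3,interpolation=2)[:,:,::-1])
E
```

```text
t 4.4 pos [ 0.5337 -0.2034  0.1162] yaw 1.712 w 0.0121 F [ 7.5 -7.7 -0.9]
shift cm [-9.85  0.14  0.1 ] turn -0.002
```

View pics/open.png

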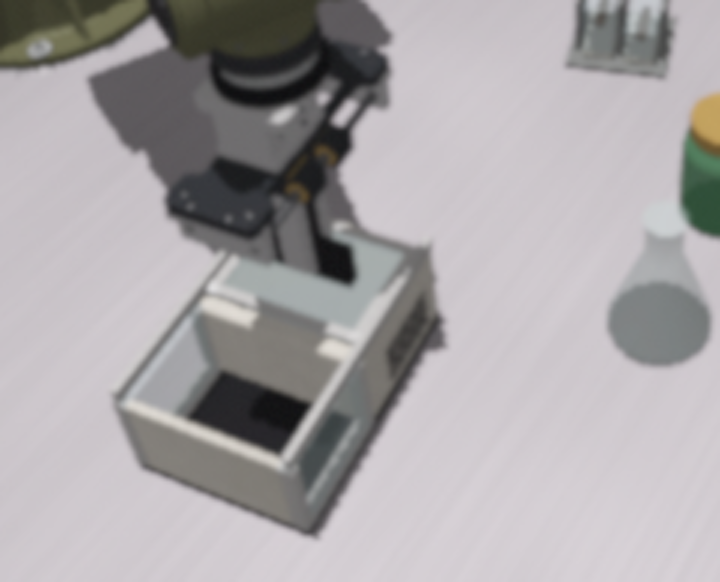

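The window is at its stop: the picture shows the compartment open, with its black floor near (250,410), and the force reading confirms contact. Next I release the handle, lift, and refine the block pose from the saved depth.

Emit:
{"api": "jog_arm", "payload": {
  "targets": [
    [4, [0, 0, 0], 0],
    [5, [0, 0, 0], 0],
    [5, [0, 0, 0], 0],
    [5, [0, -3, 0], 0],
    [5, [0, -7, 0], 0],
    [9.4, [0, -10, 0], 0]
  ]
}}

```text
time_s: 5.05
ee_pos: [0.5332, -0.2031, 0.2179]
eef_rot: [-1.571, 0.0, 1.712]
force: [0.3, 0.7, -0.7]
grip_width: 0.0549
```

```bash
python3 - <<'E'
from h import *
for n in("scene","top"):
    c=load(n);P=cloud(c).reshape(-1,3); C=np.array([.5628,.2245])
    for deg in (19.3,):
        a=np.deg2rad(deg); ex=np.array([np.cos(a),np.sin(a)]);ey=np.array([-ex[1],ex[0]])
        u=(P[:,:2]-C)@ex; v=(P[:,:2]-C)@ey; z=P[:,2]
        for nm,m in (("tall",(abs(u+.0205)<.012)&(abs(z-.066)<.006)&(abs(v)<.06)),("short",(abs(u-.0205)<.012)&(abs(z-.046)<.006)&(abs(v)<.06))):
            r=cv2.minAreaRect((P[m,:2]*1000).astype(np.float32)); print(n,nm,m.sum(),np.round(r[0],1),np.round(r[1],1),round(r[2],1),"v range",np.percentile(v[m],[2,98]).round(4))
        m=(abs(abs(u))<.06)&(abs(z-.005)<.006)&(abs(v)<.06); 
E
python3 go.py 0.543 0.218 0.2 1.907
```

```text
scene tall 130 [543.3 217.9] [23.8 70.2] 19.7 v range [-0.0342  0.0319]
scene short 133 [582.8 229.2] [23.4 68.5] 19.3 v range [-0.0353  0.0304]
top tall 126 [543.5 217.9] [22.9 66.2] 18.6 v range [-0.0315  0.0319]
top short 128 [582.9 230.3] [23.4 65.1] 19.9 v range [-0.0324  0.0301]
t 5.05 pos [ 0.5332 -0.2031  0.2179] yaw 1.712 w 0.0549 F [ 0.3  0.7 -0.7]
shift cm [41.55  1.79 -6.91] turn -0.195
```

Emit:
{"api": "jog_arm", "payload": {
  "targets": [
    [9.4, [41.6, 1.5, -6.9], -0.195],
    [9.4, [41.6, 1.5, -6.9], -0.195],
    [9.4, [41.6, 1.5, -6.9], -0.195],
    [9.4, [41.6, 1.5, -6.9], -0.195],
    [9.4, [41.6, 1.5, -6.9], -0.195],
    [9.4, [41.6, 1.5, -6.9], -0.195],
    [9.4, [41.6, 1.5, -6.9], -0.195],
    [9.4, [41.6, 1.5, -6.9], -0.195],
    [9.4, [41.6, 1.5, -6.9], -0.195],
    [9.4, [41.6, 1.5, -6.9], -0.195]
  ]
}}

```text
time_s: 6.05
ee_pos: [0.5421, 0.2209, 0.2003]
eef_rot: [-1.57, -0.0, 1.911]
force: [0.5, -0.5, 0.1]
grip_width: 0.0938
```

Emit:
{"api": "jog_arm", "payload": {
  "targets": [
    [9.4, [0, 0, 0], 0]
  ]
}}

```text
time_s: 6.15
ee_pos: [0.5427, 0.218, 0.2006]
eef_rot: [-1.57, 0.0, 1.908]
force: [0.3, -1.0, 0.4]
grip_width: 0.0943
```

```bash
python3 go.py 0.5434 0.2178 0.047 1.908
```

```text
t 6.15 pos [0.5427 0.218  0.2006] yaw 1.908 w 0.0943 F [ 0.3 -1.   0.4]
shift cm [-0.04 15.36 -0.07] turn -0.0
```

Emit:
{"api": "jog_arm", "payload": {
  "targets": [
    [9.4, [0, 4, -0.05], 0],
    [9.4, [0, 8, -0.05], 0],
    [9.4, [0, 11, -0.05], 0],
    [9.4, [0, 13, -0.05], 0],
    [9.4, [0, 14.5, -0.05], 0],
    [9.4, [0, 15.4, -0.05], 0],
    [9.4, [0, 15.4, -0.05], 0],
    [0, [0, 15.4, -0.05], 0],
    [0, [0, 15.4, -0.05], 0],
    [0, [0, 15.4, -0.05], 0]
  ],
  "grip_force": 20
}}

```text
time_s: 7.15
ee_pos: [0.5438, 0.2185, 0.0478]
eef_rot: [-1.572, 0.0, 1.907]
force: [0.0, 0.4, -0.3]
grip_width: 0.0734
```

Emit:
{"api": "jog_arm", "payload": {
  "targets": [
    [0, [0, 0, 0], 0],
    [0, [0, 0, 0], 0],
    [0, [0, 0, 0], 0],
    [0, [0, -0.5, 0], 0],
    [0, [0, -1.5, 0], 0],
    [0, [0, -3, 0], 0],
    [0, [0, -5, 0], 0],
    [0, [0, -7, 0], 0],
    [0, [0, -9, 0], 0],
    [0, [0, -9, 0], 0]
  ]
}}

```text
time_s: 8.15
ee_pos: [0.5447, 0.2188, 0.1406]
eef_rot: [-1.576, 0.0, 1.907]
force: [-0.5, -0.3, -1.3]
grip_width: 0.0664
```

```bash
python3 go.py 0.48 0 0.12 1.714; python3 - <<'E'
from station import optics
import cv2
c=optics.camera("scene")
cv2.imwrite("pics/lift.png",cv2.resize(c["img"][100:270,190:390],None,fx=3,fy=3,interpolation=2)[:,:,::-1])
E
```

```text
t 8.15 pos [0.5447 0.2188 0.1406] yaw 1.907 w 0.0664 F [-0.5 -0.3 -1.3]
shift cm [-18.52   1.99  13.34] turn 0.193
```

View pics/lift.png

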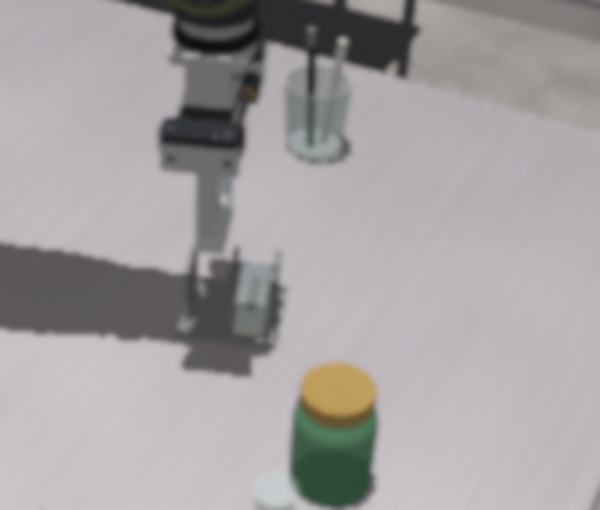

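The left stall is empty, the force reads about -1.3 N and the opening is 66.4 mm, so the block is held. I carry it to the free worktop between rack and case.

Emit:
{"api": "jog_arm", "payload": {
  "targets": [
    [0, [-4, 0, 2.5], 0.1],
    [0, [-8, 0, 6], 0.193],
    [0, [-12, 0, 9], 0.193],
    [0, [-16, 1, 12], 0.193],
    [0, [-18.5, 2, 13.3], 0.193],
    [0, [-18.5, 2, 13.3], 0.193],
    [0, [-18.5, 5, 13.3], 0.193],
    [0, [-18.5, 7, 13.3], 0.193],
    [0, [-18.5, 8.5, 13.3], 0.193],
    [0, [-18.5, 8.5, 13.3], 0.193]
  ]
}}

```text
time_s: 9.2
ee_pos: [0.4778, 0.0006, 0.0499]
eef_rot: [-1.567, -0.001, 1.714]
force: [0.1, -0.6, -0.3]
grip_width: 0.0659
```

```bash
python3 go.py 0.48 0 0.042 1.714
```

```text
t 9.2 pos [0.4778 0.0006 0.0499] yaw 1.714 w 0.0659 F [ 0.1 -0.6 -0.3]
shift cm [-0.09  0.79 -0.21] turn 0.0
```

Emit:
{"api": "jog_arm", "payload": {
  "targets": [
    [0, [0, 0, 0], 0],
    [0, [0, 0.25, 0], 0],
    [0, [0, 0.5, 0], 0],
    [0, [0, 0.65, 0], 0],
    [0, [0, 0.75, 0], 0],
    [0, [0, 0.8, 0], 0],
    [0, [0, 0.8, 0], 0],
    [0, [0, 0.8, 0], 0]
  ]
}}

```text
time_s: 10.0
ee_pos: [0.479, -0.0001, 0.044]
eef_rot: [-1.571, 0.0, 1.714]
force: [-0.2, -0.8, -1.0]
grip_width: 0.0662
```

```bash
python3 go.py 0.48 0 0.042 1.714
```

```text
t 10.0 pos [ 4.79e-01 -1.00e-04  4.40e-02] yaw 1.714 w 0.0662 F [-0.2 -0.8 -1. ]
shift cm [-0.   0.2 -0.1] turn -0.0
```

Emit:
{"api": "jog_arm", "payload": {
  "targets": [
    [0, [0, 0.1, 0], 0],
    [0, [0, 0.2, 0], 0],
    [0, [0, 0.25, 0], 0],
    [0, [0, 0.25, 0], 0],
    [0, [0, 0.25, 0], 0]
  ]
}}

```text
time_s: 10.5
ee_pos: [0.479, -0.0002, 0.0415]
eef_rot: [-1.571, 0.0, 1.714]
force: [0.3, -0.7, -0.1]
grip_width: 0.0661
```

Emit:
{"api": "jog_arm", "payload": {
  "targets": [
    [0, [0, 0.1, 0], 0],
    [8, [0, 0.1, 0], 0],
    [9, [0, 0.1, 0], 0],
    [9, [0, 0.1, 0], 0],
    [9, [0, 0.1, 0], 0],
    [9, [0, -1, 0], 0],
    [9, [0, -4, 0], 0],
    [9, [0, -8, 0], 0],
    [9, [0, -8, 0], 0.1],
    [9, [0, -8, 0], 0.25]
  ]
}}

```text
time_s: 11.5
ee_pos: [0.4795, -0.0002, 0.1234]
eef_rot: [-1.574, -0.0, 1.46]
force: [-0.3, -0.3, -0.6]
grip_width: 0.09
```

```bash
python3 go.py 0.479 0 0.12 0.143; python3 - <<'E'
from station import optics
from h import *
for n in("scene","top"):
    c=optics.camera(n); np.savez(n+"2.npz",**c); P=cloud(c).reshape(-1,3)
    m=(np.hypot(P[:,0]-.479,P[:,1])<.06)&(P[:,2]>.05)&(P[:,2]<.068)
    if m.sum()>5: r=cv2.minAreaRect((P[m,:2]*1000).astype(np.float32)); print(n,m.sum(),np.round(r[0],1),np.round(r[1],1),round(r[2],1))
    cv2.imwrite(f"pics/set_{n}.png",cv2.resize(c["img"][90:384,100:400],None,fx=2,fy=2,interpolation=2)[:,:,::-1])
E
```

```text
t 11.5 pos [ 4.795e-01 -2.000e-04  1.234e-01] yaw 1.46 w 0.09 F [-0.3 -0.3 -0.6]
shift cm [0.01 0.34 0.06] turn 1.317
scene 247 [478.7  -0.6] [29.7 69.4] 9.2
```

View pics/set_scene.png

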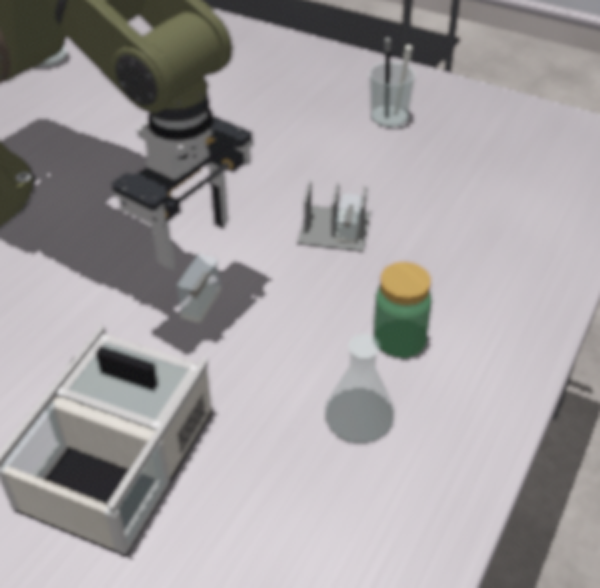

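The block stands upright on the worktop near (198,290), the parked window is fully open and the bystanders have not moved. I turn the tool to the broad faces.

Emit:
{"api": "jog_arm", "payload": {
  "targets": [
    [6, [0, 0, 0], 0.15],
    [6, [0, 0, 0], 0.3],
    [6, [0, 0, 0], 0.45],
    [6, [0, 0, 0], 0.6],
    [6, [0, 0, 0], 0.75],
    [6, [0, 0, 0], 0.9],
    [6, [0, 0, 0], 1.05],
    [6, [0, 0, 0], 1.2],
    [6, [0, 0, 0], 1.317],
    [6, [0, 0, 0], 1.317]
  ]
}}

```text
time_s: 12.6
ee_pos: [0.4789, -0.0001, 0.1217]
eef_rot: [-1.571, 0.0, 0.149]
force: [0.1, 0.4, 0.4]
grip_width: 0.0602
```

```bash
python3 go.py 0.4788 -0.0004 0.042 0.143; python3 - <<'E'
from h import *
for n in("scene2","top2"):
    c=load(n); P=cloud(c); z=P[...,2]
    q=P[(z>.108)&(z<.135)&(np.hypot(P[...,0]-.533,P[...,1]+.203)<.05)]
    if len(q)>5: r=cv2.minAreaRect((q[:,:2]*1000).astype(np.float32)); print(n,"fin",len(q),np.round(r[0],1),np.round(r[1],1),round(r[2],1))
    q=P[(z>.065)&(z<.105)&(np.hypot(P[...,0]-.54,P[...,1]+.25)<.14)]
    r=cv2.minAreaRect((q[:,:2]*1000).astype(np.float32)); print(n,"case",np.round(r[0],1),np.round(r[1],1),round(r[2],1))
    # void: floor-level pixels inside
    q=P[(abs(z-.008)<.008)&(np.hypot(P[...,0]-.548,P[...,1]+.302)<.068)]
    yaw=np.deg2rad(8.2);ex=np.array([np.cos(yaw),np.sin(yaw)]);ey=np.array([-ex[1],ex[0]])
    d=q[:,:2]-[.548,-.302]; u=d@ex;v=d@ey; k=(abs(u)<.06)&(abs(v)<.042)
    print(n,"floor pts u,v range",k.sum(),np.percentile(u[k],[1,99]).round(3),np.percentile(v[k],[1,99]).round(3))
E
```

```text
t 12.6 pos [ 4.789e-01 -1.000e-04  1.217e-01] yaw 0.149 w 0.0602 F [0.1 0.4 0.4]
shift cm [-0.02  7.97 -0.02] turn 0.006
scene2 fin 285 [ 536.2 -203.7] [70.7 13.9] 8.1
scene2 case [ 536.3 -249.9] [153.1 201. ] 7.7
scene2 floor pts u,v range 715 [-0.059  0.022] [-0.005  0.042]
top2 fin 102 [ 533.6 -203.4] [68.6 14. ] 7.7
top2 case [ 536.3 -249.2] [150.2 201.2] 7.9
top2 floor pts u,v range 542 [-0.052  0.059] [-0.041  0.019]
```

Emit:
{"api": "jog_arm", "payload": {
  "targets": [
    [6, [0, 3, 0], 0.006],
    [6, [0, 5.5, 0], 0.006],
    [6, [0, 7, 0], 0.006],
    [6, [0, 8, 0], 0.006],
    [6, [0, 8, 0], 0.006],
    [0, [0, 8, 0], 0.006],
    [0, [0, 8, 0], 0.006],
    [0, [0, 8, 0], 0.006],
    [0, [0, 8, 0], 0.006],
    [0, [0, 8, 0], 0.006]
  ],
  "grip_force": 20
}}

```text
time_s: 13.6
ee_pos: [0.4791, -0.0002, 0.0418]
eef_rot: [-1.571, -0.001, 0.141]
force: [-1.5, 0.2, 3.5]
grip_width: 0.0285
```

Emit:
{"api": "jog_arm", "payload": {
  "targets": [
    [0, [0, 0, 0], 0],
    [0, [0, 0, 0], 0],
    [0, [0, 0, 0], 0],
    [0, [0, -0.5, 0], 0],
    [0, [0, -2, 0], 0],
    [0, [0, -5, 0], 0],
    [0, [0, -8, 0], 0],
    [0, [0, -11, 0], 0],
    [0, [0, -12, 0], 0],
    [0, [0, -12, 0], 0]
  ]
}}

```text
time_s: 14.6
ee_pos: [0.4793, -0.0002, 0.1622]
eef_rot: [-1.571, -0.002, 0.141]
force: [0.1, -0.7, -2.0]
grip_width: 0.0279
```

```bash
python3 go.py 0.546 -0.3025 0.16 0.14
```

```text
t 14.6 pos [ 4.793e-01 -2.000e-04  1.622e-01] yaw 0.141 w 0.0279 F [ 0.1 -0.7 -2. ]
shift cm [  2.35   0.24 -30.87] turn 0.001
```

The parked fin stands at 126 mm and lies in the path, so I raise the block before crossing.

Emit:
{"api": "jog_arm", "payload": {
  "targets": [
    [0, [0, -3, 0], 0],
    [0, [0, -5, -2], 0],
    [0, [0.5, -5, -6], 0],
    [0, [1, -5, -10], 0],
    [0, [1.5, -5, -15], 0],
    [0, [2, -5, -20], 0],
    [0, [2.35, -5, -25], 0],
    [0, [2.35, -5, -29], 0],
    [0, [2.35, -5, -30.9], 0],
    [0, [2.35, -5, -30.9], 0]
  ]
}}

```text
time_s: 15.6
ee_pos: [0.5449, -0.3048, 0.2083]
eef_rot: [-1.569, 0.003, 0.138]
force: [0.3, 0.8, -0.6]
grip_width: 0.0279
```

```bash
python3 go.py 0.546 -0.3025 0.055 0.14; python3 - <<'E'
from station import optics
from h import *
c=optics.camera("scene"); cv2.imwrite("pics/above.png",cv2.resize(c["img"][190:384,60:300],None,fx=3,fy=3,interpolation=2)[:,:,::-1])
E
```

```text
t 15.6 pos [ 0.5449 -0.3048  0.2083] yaw 0.138 w 0.0279 F [ 0.3  0.8 -0.6]
shift cm [ 0.18 15.33  0.18] turn -0.002
```

View pics/above.png

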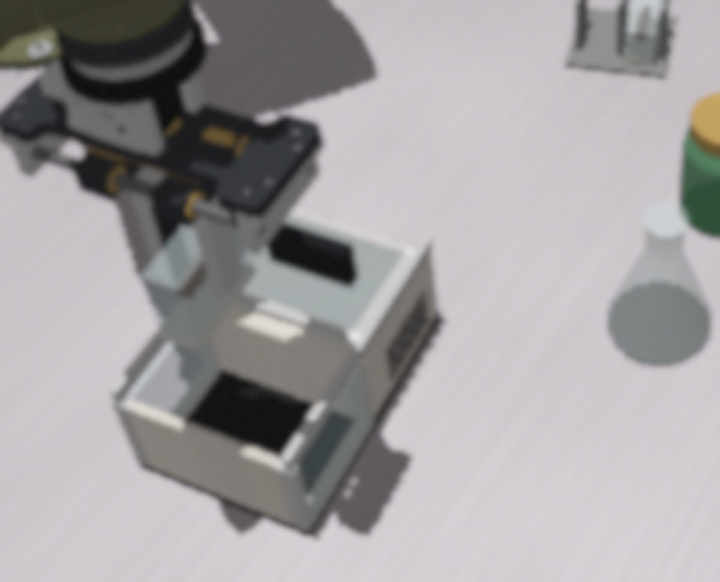

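The block hangs upright over the compartment, so I settle and lower it.

Emit:
{"api": "jog_arm", "payload": {
  "targets": [
    [0, [0, 0, 0], 0],
    [0, [0, 0, 0], 0],
    [0, [0, 2, 0], 0],
    [0, [0, 4, 0], 0],
    [0, [0, 6, 0], 0],
    [0, [0, 6, 0], 0],
    [0, [0, 6, 0], 0]
  ]
}}

```text
time_s: 16.35
ee_pos: [0.5459, -0.3022, 0.1521]
eef_rot: [-1.571, -0.0, 0.142]
force: [0.4, 0.3, -0.9]
grip_width: 0.0282
```

```bash
python3 go.py 0.546 -0.3025 0.055 0.14
```

```text
t 16.35 pos [ 0.5459 -0.3022  0.1521] yaw 0.142 w 0.0282 F [ 0.4  0.3 -0.9]
shift cm [ 0.    9.71 -0.02] turn 0.002
```

Emit:
{"api": "jog_arm", "payload": {
  "targets": [
    [0, [0, 1.5, 0], 0],
    [0, [0, 3, 0], 0],
    [0, [0, 4.5, 0], 0],
    [0, [0, 6, 0], 0],
    [0, [0, 7.2, 0], 0],
    [0, [0, 8.2, 0], 0],
    [0, [0, 9, 0], 0],
    [0, [0, 9.5, 0], 0],
    [0, [0, 9.7, 0], 0],
    [0, [0, 9.7, 0], 0]
  ]
}}

```text
time_s: 17.35
ee_pos: [0.5457, -0.3028, 0.0545]
eef_rot: [-1.571, -0.0, 0.141]
force: [0.1, 1.0, 0.0]
grip_width: 0.0282
```

Emit:
{"api": "jog_arm", "payload": {
  "targets": [
    [0, [0, 0, 0], 0],
    [0, [0, 0.1, 0], 0],
    [0, [0, 0.2, 0], 0],
    [0, [0, 0.3, 0], 0],
    [0, [0, 0.35, 0], 0],
    [0, [0, 0.35, 0], 0]
  ]
}}

```text
time_s: 17.95
ee_pos: [0.5456, -0.3027, 0.0509]
eef_rot: [-1.571, 0.0, 0.141]
force: [-0.6, -0.2, -1.6]
grip_width: 0.0278
```

Emit:
{"api": "jog_arm", "payload": {
  "targets": [
    [0, [0, 0.05, 0], 0],
    [0, [0, 0.1, 0], 0],
    [0, [0, 0.13, 0], 0],
    [0, [0, 0.13, 0], 0],
    [0, [0, 0.13, 0], 0]
  ]
}}

```text
time_s: 18.45
ee_pos: [0.5457, -0.3028, 0.0498]
eef_rot: [-1.571, -0.0, 0.141]
force: [-1.9, 0.9, 3.8]
grip_width: 0.0279
```

Contact at the expected height (49.8 mm, +3.8 N). I release with a limited opening and retreat straight up.

Emit:
{"api": "jog_arm", "payload": {
  "targets": [
    [3.5, [0, 0, 0], 0],
    [5, [0, 0, 0], 0],
    [5.4, [0, 0, 0], 0],
    [5.4, [0, 0, 0], 0],
    [5.4, [0, 0, 0], 0],
    [5.4, [0, -2, 0], 0],
    [5.4, [0, -5, 0], 0],
    [5.4, [0, -9, 0], 0],
    [5.4, [0, -13, 0], 0],
    [5.4, [0, -15, 0], 0]
  ]
}}

```text
time_s: 19.45
ee_pos: [0.5463, -0.3031, 0.2036]
eef_rot: [-1.574, -0.003, 0.141]
force: [0.2, -0.2, 0.1]
grip_width: 0.054
```

```bash
python3 go.py 0.5335 -0.2034 0.2 1.712; python3 - <<'E'
from station import optics
from h import *
c=optics.camera("scene"); cv2.imwrite("pics/in.png",cv2.resize(c["img"][190:384,60:300],None,fx=3,fy=3,interpolation=2)[:,:,::-1])
P=cloud(c);z=P[...,2]; d=P[...,:2]-[.546,-.3025]; a=.14
u=d@[np.cos(a),np.sin(a)];v=d@[-np.sin(a),np.cos(a)]
m=(abs(u)<.05)&(abs(v)<.039)&(abs(z-.068)<.008); q=np.c_[u[m],v[m]]*1000
print(m.sum(),cv2.minAreaRect(q.astype(np.float32)),np.median(z[m]) if m.any() else 0)
E
```

```text
t 19.45 pos [ 0.5463 -0.3031  0.2036] yaw 0.141 w 0.054 F [ 0.2 -0.2  0.1]
shift cm [ 0.13  0.33 10.06] turn -1.571
421 ((-0.22701168060302734, 0.11574554443359375), (29.641178131103516, 67.3104476928711), 1.6493792533874512) 0.06795717421842817
```

View pics/in.png

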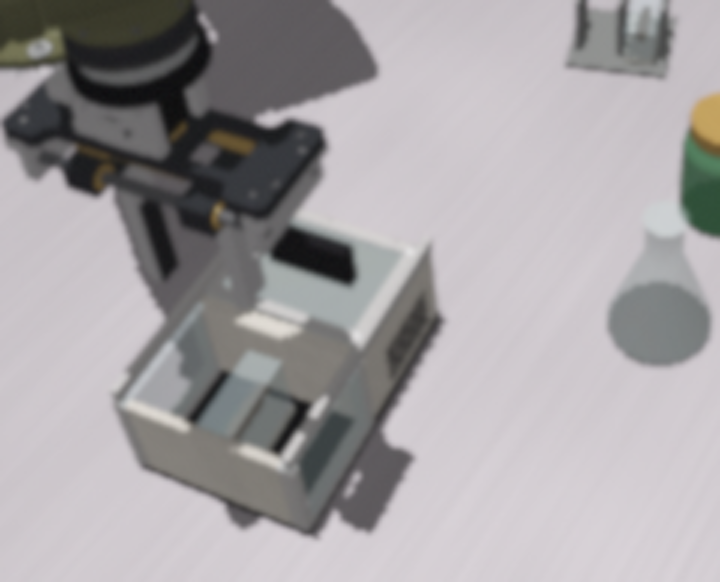

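The block stands upright and centred in the compartment, with its top at 68 mm and the offset below 1 mm. I return to the handle.

Emit:
{"api": "jog_arm", "payload": {
  "targets": [
    [6, [0.1, 0, 5], -0.15],
    [6, [0.1, 0, 10], -0.3],
    [6, [0.1, 0, 10], -0.45],
    [6, [0.1, 0, 10], -0.6],
    [6, [0.1, 0, 10], -0.75],
    [6, [0.1, 0, 10], -0.9],
    [6, [0.1, 0, 10], -1.05],
    [6, [0.1, 0, 10], -1.2],
    [6, [0.1, 0, 10], -1.35],
    [6, [0.1, 0, 10], -1.5]
  ]
}}

```text
time_s: 20.5
ee_pos: [0.5324, -0.2035, 0.199]
eef_rot: [-1.57, -0.0, 1.647]
force: [0.9, -0.4, -0.1]
grip_width: 0.0602
```

Emit:
{"api": "jog_arm", "payload": {
  "targets": [
    [6, [0, 0, 0], -0.07],
    [6, [0, 0, 0], -0.07]
  ]
}}

```text
time_s: 20.7
ee_pos: [0.5325, -0.2036, 0.1991]
eef_rot: [-1.57, -0.0, 1.712]
force: [-0.0, -0.3, -0.4]
grip_width: 0.0597
```

```bash
python3 go.py 0.5335 -0.2034 0.116 1.711
```

```text
t 20.7 pos [ 0.5325 -0.2036  0.1991] yaw 1.712 w 0.0597 F [-0.  -0.3 -0.4]
shift cm [ 0.    8.31 -0.11] turn 0.001
```

Emit:
{"api": "jog_arm", "payload": {
  "targets": [
    [6, [0, 4, -0.1], 0],
    [6, [0, 7, -0.1], 0],
    [6, [0, 8.3, -0.1], 0],
    [6, [0, 8.3, -0.1], 0],
    [0, [0, 8.3, -0.1], 0],
    [0, [0, 8.3, -0.1], 0],
    [0, [0, 8.3, -0.1], 0],
    [0, [0, 8.3, -0.1], 0],
    [0, [0, 8.3, -0.1], 0],
    [0, [0, 8.3, -0.1], 0]
  ],
  "grip_force": 15
}}

```text
time_s: 21.7
ee_pos: [0.5336, -0.2035, 0.1168]
eef_rot: [-1.571, 0.0, 1.711]
force: [0.8, -0.3, 1.1]
grip_width: 0.0155
```

Emit:
{"api": "jog_arm", "payload": {
  "targets": [
    [0, [0, 0, 0], 0],
    [0, [0, 0, 0], 0],
    [0, [-1.2, 0, 0], 0],
    [0, [-2.4, 0, 0], 0],
    [0, [-3.6, 0, 0], 0],
    [0, [-4.8, 0, 0], 0],
    [0, [-6.0, 0, 0], 0],
    [0, [-7.2, 0, 0], 0],
    [0, [-8.4, 0, 0], 0],
    [0, [-9.4, 0, 0], 0]
  ]
}}

```text
time_s: 22.7
ee_pos: [0.5466, -0.298, 0.1167]
eef_rot: [-1.57, 0.0, 1.71]
force: [-4.4, 1.7, 6.2]
grip_width: 0.0117
```

Emit:
{"api": "jog_arm", "payload": {
  "targets": [
    [0, [-0.2, 0, 0], 0],
    [0, [-0.4, 0, 0], 0],
    [0, [-0.6, 0, 0], 0],
    [0, [-0.7, 0, 0], 0],
    [0, [-0.7, 0, 0], 0],
    [0, [-0.7, 0, 0], 0]
  ]
}}

```text
time_s: 23.3
ee_pos: [0.5473, -0.3026, 0.1167]
eef_rot: [-1.569, -0.003, 1.711]
force: [-8.5, 12.1, 9.6]
grip_width: 0.0118
```

```bash
python3 go.py 0.5335 -0.2034 0.116 1.711
```

```text
t 23.3 pos [ 0.5473 -0.3026  0.1167] yaw 1.711 w 0.0118 F [-8.5 12.1  9.6]
shift cm [10.01  0.1  -0.02] turn 0.0
```

It travelled 100 mm and is at the stop with 12 N. I release, lift and check.

Emit:
{"api": "jog_arm", "payload": {
  "targets": [
    [3, [0, 0, 0], 0],
    [5, [0, 0, 0], 0],
    [5, [0, 0, 0], 0],
    [5, [0, 0, 0], 0],
    [5, [0, -3, 0], 0],
    [5, [0, -7, 0], 0],
    [5, [0, -11, 0], 0],
    [5, [0, -14, 0], 0]
  ]
}}

```text
time_s: 24.1
ee_pos: [0.5479, -0.3037, 0.2594]
eef_rot: [-1.573, 0.002, 1.711]
force: [0.6, -0.6, 0.5]
grip_width: 0.0501
```

Emit:
{"api": "jog_arm", "payload": {
  "targets": [
    [5, [5, 0, 5], 0],
    [5, [10, 0, 9], 0],
    [5, [15, 0, 9], 0],
    [5, [20, 0, 9], 0],
    [5, [25, 0, 9], 0],
    [5, [25, 0, 9], 0],
    [5, [25, 0, 9], 0]
  ]
}}

```text
time_s: 24.8
ee_pos: [0.4233, -0.0661, 0.2572]
eef_rot: [-1.572, 0.0, 1.714]
force: [-0.9, 0.2, 0.1]
grip_width: 0.0499
```

```bash
python3 go.py 0.5335 -0.2034 0.116 1.711; python3 - <<'E'
from station import optics
from h import *
for n in("scene","top"):
    c=optics.camera(n); cv2.imwrite(f"pics/end_{n}.png",cv2.resize(c["img"][190:384,60:310] if n=="scene" else c["img"],None,fx=3 if n=="scene" else 1,fy=3 if n=="scene" else 1,interpolation=2)[:,:,::-1])
    P=cloud(c);z=P[...,2]; o=load(n);
    q=P[(z>.11)&(z<.14)&(np.hypot(P[...,0]-.547,P[...,1]+.3)<.06)]
    print(n,"fin",cv2.minAreaRect((q[:,:2]*1000).astype(np.float32)))
    Q=cloud(o)
    for nm,x,y,r,lo,hi in(("short",.5828,.2297,.03,.04,.055),):
        for p in(Q,P):
            m=(np.hypot(p[...,0]-x,p[...,1]-y)<r)&(p[...,2]>lo)&(p[...,2]<hi); print(nm,m.sum(),p[m].mean(0).round(4))
    # change in colour around bystanders
    d=np.abs(c["img"].astype(int)-o["img"]).sum(2)>60
    for nm,(x,y) in (("jar",(.68,.13)),):pass
    b=d[110:185,245:325] if n=="top" else d[215:315,255:325]
    print("changed px near jar/flask",b.sum()," pen_jar",(d[215:250,110:150] if n=="top" else d[105:160,280:312]).sum())
E
```

```text
t 24.8 pos [ 0.4233 -0.0661  0.2572] yaw 1.714 w 0.0499 F [-0.9  0.2  0.1]
shift cm [-15.16  14.13  -8.93] turn 0.003
scene fin ((548.4475708007812, -302.6567077636719), (70.50008392333984, 13.79633903503418), 8.351727485656738)
short 149 [0.5831 0.2278 0.0467]
short 140 [0.5844 0.2278 0.0466]
changed px near jar/flask 0  pen_jar 0
top fin ((547.538330078125, -300.8382568359375), (68.24950408935547, 12.998418807983398), 7.085142135620117)
short 149 [0.5835 0.2299 0.0457]
short 154 [0.5834 0.2293 0.0457]
changed px near jar/flask 0  pen_jar 0
```

View pics/end_scene.png

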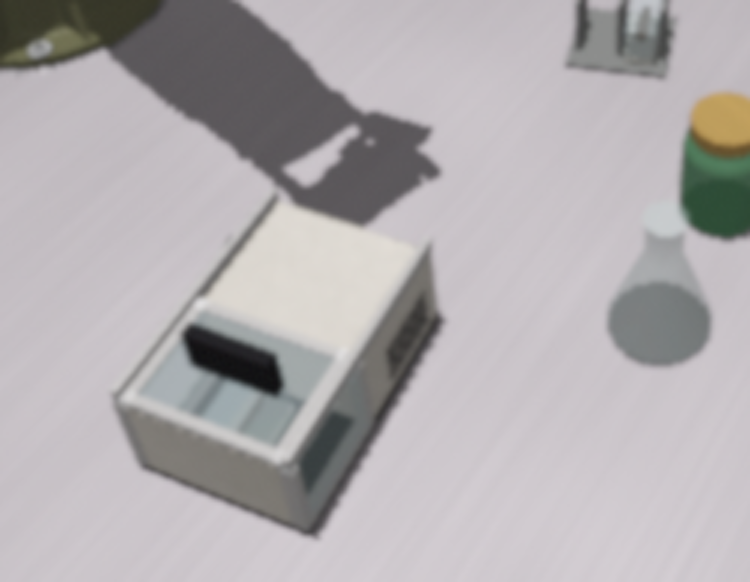

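The picture shows the window closed flush with the case's end, the block standing under it, the housing top clear and the arm away. I hand in.

```bash
python3 -c "
from station import ctrl
print(ctrl.hand_in())"
```

```text
the job is handed in; nothing more can be done
None
```

The taller block is in the compartment, the window is shut, and the job was handed in at about 25 s of the 72 s limit. The hand-in reports no verdict, so what follows rests on my own checks.

**What I did**
- Slid the window open by its fin to the stop.
- Took the taller block by its ends and set it on the free worktop.
- Regripped it by its broad faces, lowered it to floor contact (49.8 mm TCP height as expected, about 4 N) and released it.
- Slid the window shut to its stop and moved the arm clear.

**Last checks**
- **Block:** before closing, the depth image put its top at 68 mm. It was under 1 mm from the floor centre I had measured and turned less than 2°. After closing it is still visible standing under the window.
- **Window:** the tool travelled 100.1 mm to shut and met the stop with about 12 N. The camera views showed the fin moving only about 98.5 to 99 mm. I take the difference as camera noise; it is within the 4 mm tolerance.
- **Case position:** two estimates of the floor centre's x, from the fin and from the case outline, differed by about 4 mm. I used the middle, well inside the 30 mm tolerance.
- **Bystanders:** no pixels changed around the jar, flask and pen jar. The shorter block's measured position changed by about 1 mm, which is noise level.

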